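Stand four cut legs on their marked foot plates for tack welding

ROBOT

A 6-joint arm with a two-finger parallel gripper is mounted at the origin on the work surface. World frame = base frame: x ahead of the robot, y to its left, z up, the work surface at z = 0. Lengths are in m, angles in rad, forces in N, time in s.
With the tool pointing down it reaches from about 0.25 to 0.775 m from the base axis. Payload 4 kg.
Tool frame: the origin (TCP) lies midway between the tips of the shut fingers; the grasp point (between the pads) lies 19 mm behind it; z points along the fingers, x is the direction in which the jaws open and shut, and the axes are right-handed (so a half turn about z gives the same grasp; the last joint's range is limited). The gripper opens to 94 mm and grips with 3 to 60 N. Pads are 16 mm wide; open, the fingers measure 119 mm over their backs; the gripper's body (75 mm by 177 mm) begins 78 mm behind the grasp point.
Start: joints at [1.228, 0.087, 1.371, -0, 1.684, -0.103], TCP at [0.131, 0.534, 0.206] pointing down, gripper open.
Joint ranges: [-3.1, 3.1], [-0.76, 2.03], [0.27, 2.55], [-1.08, 4.22], [0.17, 2.65], [-2.57, 2.57]. Speed limits (rad/s): [2.79, 2.79, 3.14, 3.14, 3.14, 3.14].

INTERFACE

Orientations are given as [roll, pitch, yaw] about the fixed x, y, z axes, in that order (R = Rz(yaw) Ry(pitch) Rx(roll)).
In Python, from bench import * gives the robot as it stands.
- The arm moves only by the tool send_rows, never from a script. Its argument "rows" is one flat list of numbers, 7 for each row, row after row: the shift along the world's x, y, z in mm, then the turn, a rotation vector about the world's x, y, z in degrees, then the opening, from 0 (shut) to 1 (fully open). A call has exactly 8 rows; each row shifts and turns the commanded pose from where the row before left it; what a row does not reach is not made up. A row lasts 1/8 s, in which the tool goes at most 62.5 mm and 10.7 degrees, less where a joint would pass 70% of its speed; a pose out of reach is approached as far as the arm can. A call is refused whole if a number of a shift passes 62.5 or a number of a turn 10.7, either way. A call with a gripper value outside its range is refused whole. The fingers move at their own pace and stop on an object; the grip force is fixed at half the most. Time passes only in rows, so rows that do not move let the fingers close, or fill a call up. It gives the time, the measured TCP pose, the force and the opening at its end, in the units of the state.
- get_obs(): the state, without advancing time (a new reading comes with each control period).
- snapshot(name): name is "scene" or "top" or "wrist"; returns a dict with "color" (480x640x3 uint8, red, green, blue), "intrinsics" (3x3 intrinsics, pixels), "rvec" (rotation vector, rad) and "tvec" (3), from world to camera coordinates, as OpenCV has them; the wrist camera has in their place "T_tool_cam" (4x4, takes a point from camera to tool coordinates, whose origin is the TCP and whose axes are the tool frame's). Camera axes: x right, y down, z forward; pixel columns grow to the right and rows downward; lengths in m; the calibration is good to about 2 mm. A picture is of the moment at which its call begins: read the wrist's pose just before it. There is no depth.
- close_job(): hands the job in, once; it reports no verdict.
The state is a dict: "time": time; "joint_positions": joint angles; "qvel": joint speeds; "joint_torque": joint torques, N m; "tool_pos": TCP position; "ee_rot": TCP orientation; "wrist_force": force on the tool from outside, world axes, zero at the start; "wrist_torque": the same for the moment, N m; "width": finger opening in m.
Only numpy, scipy, OpenCV 4.12 (cv2) and the standard library are available. Lean on these libraries where they do the work, as an engineer would, in place of code of your own. Each camera call takes 0.05 s, during which the arm holds its last target.

TASK

Set up the four machine feet for tack welding: stand each cut leg upright on the foot plate that is marked with its section, squarely over the white mark and turned the same way as the mark. Set the legs down, do not drop them, and do not shift the finished foot with the lug that stands among them.

Things in the scene. Friction and masses are not known exactly. Their poses are not given: they have to be found in the camera images.
- tube_round: Leg: piece of bright round steel tube, outside diameter 50 mm, wall 4 mm, 80 mm long, standing upright on its sawn end on the bench (which is at z = 0), loose, 0.27 to 0.47 kg. Origin: centre of its lower end; z up along the tube.
- tube_square: Leg: piece of bright square steel tube, 50 x 50 mm outside, wall 4 mm, 80 mm long, standing upright on its sawn end on the bench (which is at z = 0), loose, 0.34 to 0.6 kg. Origin: centre of its lower end; x and y square to its flat faces, z up.
- channel: Leg: piece of grey U-section steel channel, 80 mm long, standing upright on its sawn end on the bench (which is at z = 0), loose, 0.27 to 0.48 kg. Seen from above it is a U: web 50 mm wide along y and 5 mm thick, two flanges 5 mm thick that reach to x = 38 mm, their outer faces at y = +25 and -25 mm; the U opens to +x. Origin: on the lower end, in the middle of the web's outer (back) face; z up.
- angle: Leg: piece of grey L-section steel angle, 80 mm long, standing upright on its sawn end on the bench (which is at z = 0), loose, 0.34 to 0.6 kg. Seen from above it is an L: one arm runs from the outer corner 50 mm along +x (occupying y = 0 to 8 mm), the other 50 mm along +y (occupying x = 0 to 8 mm). Origin: on the lower end, at the outer corner (heel); z up.
- plate_round: Fixed steel foot plate 100 x 100 x 10 mm, top (z = 10 mm) dyed blue in the middle, with a ring, the footprint of the round tube, painted in white, 3 mm larger all round than the leg's end. Bolt heads 6 mm high in the +x+y and -x-y corners. Origin: centre of the underside, x and y along the edges. The ring is centred on the plate.
- plate_square: Fixed steel foot plate 100 x 100 x 10 mm, top (z = 10 mm) dyed blue in the middle, with a hollow square, the footprint of the square tube, painted in white, 3 mm larger all round than the leg's end. Bolt heads 6 mm high in the +x+y and -x-y corners. Origin: centre of the underside, x and y along the edges. The square is centred on the plate, its sides along x and y (four ways round are equally right).
- plate_channel: Fixed steel foot plate 100 x 100 x 10 mm, top (z = 10 mm) dyed blue in the middle, with a U, the footprint of the channel, painted in white, 3 mm larger all round than the leg's end. Bolt heads 6 mm high in the +x+y and -x-y corners. Origin: centre of the underside, x and y along the edges. The U opens to +x; the channel standing right on it has its axes along the plate's and its origin at (-19, 0, 10) mm.
- plate_angle: Fixed steel foot plate 100 x 100 x 10 mm, top (z = 10 mm) dyed blue in the middle, with an L, the footprint of the angle, painted in white, 3 mm larger all round than the leg's end. Bolt heads 6 mm high in the +x+y and -x-y corners. Origin: centre of the underside, x and y along the edges. The arms of the L run along +x and +y from the corner; the angle standing right on it has its axes along the plate's and its origin at (-25, -25, 10) mm.
- foot_done: A finished foot, not to be moved: dark grey plate 60 x 60 x 10 mm lying loose on the bench with a round-topped lug (10 mm thick along x, 46 mm wide along y, top at 63 mm, dark pin hole) welded upright on its middle. 0.7 kg. Origin: centre of its underside.

How it is judged:
At the end, for the whole second after the job is handed in: Every leg is released and at rest, upright within 0.1 rad, seated on its own plate (height within 4 mm), within 10 mm of its place on the mark (angle and channel: 10 mm along each plate axis, right way round); all but the round one turned to the mark within 0.2 rad (z of tube_round in the frame of plate_round between 0.006 and 0.014 m and angle between each of tube_round, tube_square, channel, angle's own z axis and vertical below 0.1 rad and linear speed of each of tube_round, tube_square, channel, angle below 0.02 m/s and z of tube_square in the frame of plate_square between 0.006 and 0.014 m and z of channel in the frame of plate_channel between 0.006 and 0.014 m and z of angle in the frame of plate_angle between 0.006 and 0.014 m and horizontal distance between tube_round and plate_round below 0.01 m and horizontal distance between tube_square and plate_square below 0.01 m and (angle between the x axis of tube_square and the x axis of plate_square, either way round below 0.2 rad or angle between the x axis of tube_square and the y axis of plate_square, either way round below 0.2 rad) and angle between the x axis of channel and the x axis of plate_channel, either way round below 0.2 rad and x of channel in the frame of plate_channel between -0.029 and -0.009 m and x of plate_channel in the frame of channel between 0.004 and 0.034 m and y of channel in the frame of plate_channel between -0.01 and 0.01 m and y of plate_channel in the frame of channel between -0.015 and 0.015 m and angle between the x axis of angle and the x axis of plate_angle, either way round below 0.2 rad and x of angle in the frame of plate_angle between -0.035 and -0.015 m and x of plate_angle in the frame of angle between 0.01 and 0.04 m and y of angle in the frame of plate_angle between -0.035 and -0.015 m and y of plate_angle in the frame of angle between 0.01 and 0.04 m); the robot touches nothing.
It fails at once if the finished foot with the lug is shifted by more than 15 mm (distance of foot_done from where it was at the start of the episode above 0.015 m).
It fails at once if a leg (tube_round) is let go in the air, more than 25 mm above a foot plate, so that it drops (height (world z) of tube_round above 0.035 m and contact force between tube_round and the fingers below 0.05 N and contact force between tube_round and the arm below 0.05 N).
It fails at once if a leg (tube_square) is let go in the air, more than 25 mm above a foot plate, so that it drops (height (world z) of tube_square above 0.035 m and contact force between tube_square and the fingers below 0.05 N and contact force between tube_square and the arm below 0.05 N).
It fails at once if a leg (channel) is let go in the air, more than 25 mm above a foot plate, so that it drops (height (world z) of channel above 0.035 m and contact force between channel and the fingers below 0.05 N and contact force between channel and the arm below 0.05 N).
It fails at once if a leg (angle) is let go in the air, more than 25 mm above a foot plate, so that it drops (height (world z) of angle above 0.035 m and contact force between angle and the fingers below 0.05 N and contact force between angle and the arm below 0.05 N).
It also fails if it takes over 120 s, if anything falls off the work surface, if the arm or the gripper's body presses on something with over 40 N, if the wrist force passes 120 N, or if a joint passes its speed limit or range.

## Working session

There is one attempt and no reset: what is moved stays moved. The work goes in short steps, Python scripts to look and compute and a tool call to move; the robot and the scene stay as the last step left them, time stands still between calls to the robot, and variables do not carry over. Pictures are saved under pics/ and viewed, and the job is handed in when it is done.

Besides the shell and the picture viewer there is one more tool, called after ">>>" as name(argument=value, ...), one argument or row to a line, values as JSON. send_rows: Moves the arm, as the interface text tells. Its arguments: {"type":"object","properties":{"rows":{"type":"array","items":{"type":"number"}}},"required":["rows"]}

```bash
mkdir -p pics; ls
cat > h.py <<'E'
from bench import *
import numpy as np, cv2
def snap(n,f):
    o=get_obs(); s=snapshot(n); cv2.imwrite('pics/'+f+'.png',s['color'][:,:,::-1]); return o,s
E
python3 - <<'E'
from h import *
for n in ['scene','top','wrist']:
    o,s=snap(n,n+'0')
    print(n,s['intrinsics'].tolist(),[ (k,np.array(s[k]).ravel().round(4).tolist()) for k in s if k in('rvec','tvec','T_tool_cam')])
print(o)
E
```

```text
pics
scene [[560.9873414597638, 0.0, 318.8564820721279], [0.0, 560.9873414597638, 238.90032085108544], [0.0, 0.0, 1.0]] [('rvec', [2.2531, 0.7145, -0.3313]), ('tvec', [-0.4331, -0.1762, 1.3628])]
top [[569.1421910458812, 0.0, 322.4043736268094], [0.0, 569.1421910458812, 236.23803967995752], [0.0, 0.0, 1.0]] [('rvec', [2.0159, -2.2097, 0.223]), ('tvec', [0.0328, 0.5484, 1.053])]
wrist [[339.92091270873556, 0.0, 317.9076456100359], [0.0, 339.92091270873556, 248.3327302355695], [0.0, 0.0, 1.0]] [('T_tool_cam', [1.0, 0.0009, -0.0001, -0.0008, -0.0008, 0.9613, 0.2756, -0.08, 0.0003, -0.2756, 0.9613, -0.1788, 0.0, 0.0, 0.0, 1.0])]
{'time': 0.1, 'joint_positions': array([ 1.22788005e+00,  8.78879968e-02,  1.37210571e+00,  4.78359774e-06,
        1.68360560e+00, -1.03124479e-01]), 'qvel': array([ 0.00320583,  0.00139881, -0.00408788, -0.00081801,  0.00067006,
        0.00073371]), 'joint_torque': array([ 1.87400496e-03, -3.41249013e+01, -3.03304732e+01,  7.20210909e-02,
        3.03049141e-02, -7.82100051e-05]), 'tool_pos': array([0.13047224, 0.53378609, 0.20441614]), 'ee_rot': array([-3.14138136e+00,  1.99550914e-03,  1.33100527e+00]), 'wrist_force': array([-0.30981173, -0.81590404,  0.12660122]), 'wrist_torque': array([0.02162619, 0.01216361, 0.03919512]), 'width': 0.09375186827649096}
```

View pics/scene0.png

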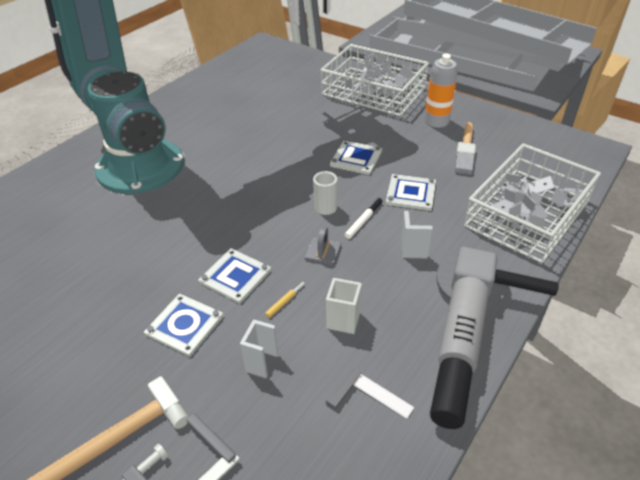

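View pics/top0.png

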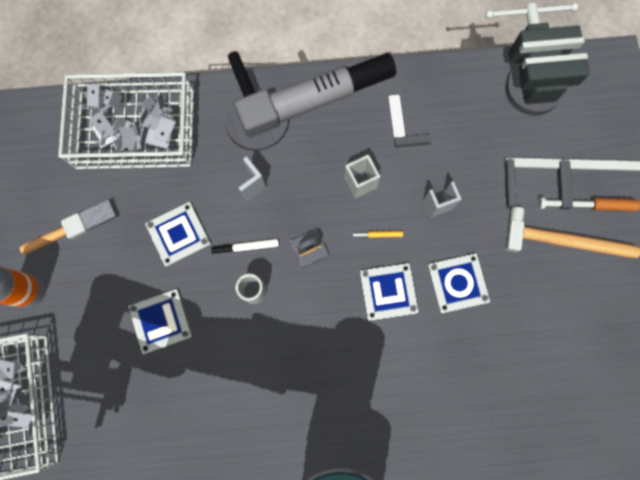

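View pics/wrist0.png

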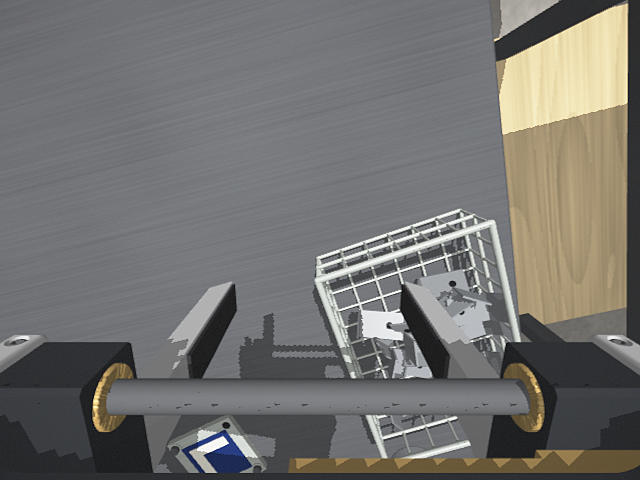

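Run:
```python
import cv2
im=cv2.imread('pics/top0.png')
cv2.imwrite('pics/top0a.png',cv2.resize(im[140:360,120:320],(800,880)[:2] and None,fx=2.7,fy=2.7,interpolation=cv2.INTER_CUBIC))
cv2.imwrite('pics/top0b.png',cv2.resize(im[140:340,300:500],None,fx=3,fy=3,interpolation=cv2.INTER_CUBIC))
```

```text
(no output)
```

View pics/top0a.png

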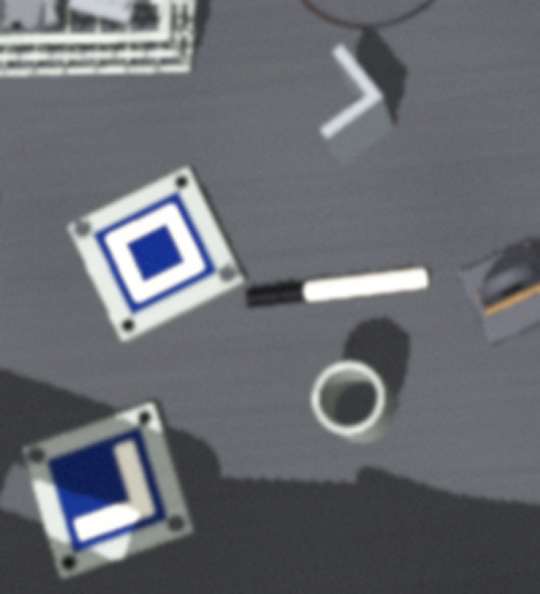

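View pics/top0b.png

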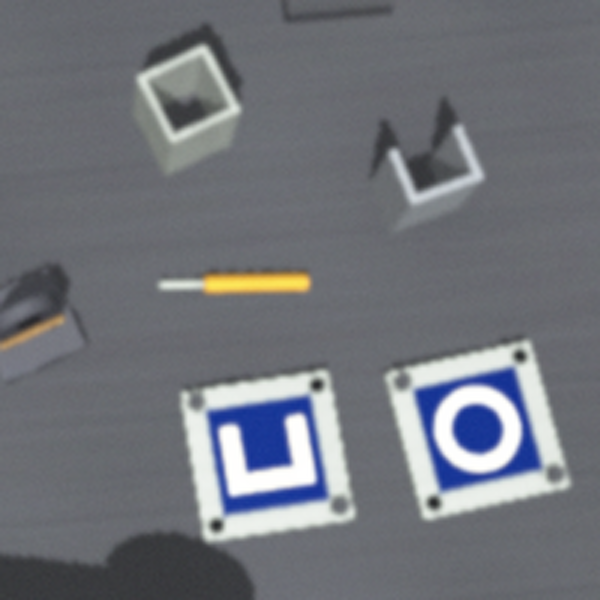

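```bash
cat >> h.py <<'E'
def cam(s,o=None):
    K=s['intrinsics']
    if 'rvec' in s:
        R=cv2.Rodrigues(np.array(s['rvec'],float))[0]; t=np.array(s['tvec'],float).ravel()
        return K,R.T,-R.T@t
    r,p,y=o['ee_rot']
    from scipy.spatial.transform import Rotation as Ro
    T=np.eye(4);T[:3,:3]=Ro.from_euler('xyz',[r,p,y]).as_matrix();T[:3,3]=o['tool_pos']
    T=T@s['T_tool_cam']; return K,T[:3,:3],T[:3,3]
def ray(c,px,z):
    K,R,C=c; px=np.atleast_2d(np.array(px,float))
    d=np.c_[px,np.ones(len(px))]@np.linalg.inv(K).T@R.T
    return C+d*((z-C[2])/d[:,2])[:,None]
def proj(c,P):
    K,R,C=c; q=(np.atleast_2d(P)-C)@R@K.T; return q[:,:2]/q[:,2:]
E
python3 - <<'E'
from h import *
o=get_obs(); s=snapshot('top'); c=cam(s); im=s['color'].astype(int)
np.save('top.npy',s['color'])
blue=((im[:,:,2]>im[:,:,0]+35)).astype(np.uint8)
n,l,st,_=cv2.connectedComponentsWithStats(blue)
print([tuple(x) for x in st if x[4]>60])
g=cv2.cvtColor(s['color'],cv2.COLOR_RGB2GRAY)
for nm,(cx,cy) in dict(sq=(177,234),ang=(160,321),ch=(389,291),rd=(459,283)).items():
    m=np.zeros_like(blue); m[cy-28:cy+28,cx-28:cx+28]=blue[cy-28:cy+28,cx-28:cx+28]
    ys,xs=np.nonzero(m)
    w=ray(c,np.c_[xs,ys],0.01)[:,:2]
    r=cv2.minAreaRect((w*1000).astype(np.float32)); print(nm,'blue rect mm',np.round(r[0],1),np.round(r[1],1),round(r[2],1), np.round(cv2.boxPoints(r),0).tolist())
    # white mark
    hull=cv2.fillConvexPoly(np.zeros_like(blue),cv2.convexHull(np.c_[xs,ys].astype(np.int32)),1)
    mw=cv2.erode(hull,np.ones((3,3),np.uint8))*(1-blue)*((im[:,:,0]>60))
    ys,xs=np.nonzero(mw); w=ray(c,np.c_[xs,ys],0.01)[:,:2]*1000
    r=cv2.minAreaRect(w.astype(np.float32)); print('   white rect',np.round(r[0],1),np.round(r[1],1),round(r[2],1),'cen',w.mean(0).round(1))
# legs tops
for nm,(x0,y0,x1,y1) in dict(round=(228,268,270,308),ang=(232,150,268,200),sq=(340,148,385,200),ch=(420,172,465,218)).items():
    sub=g[y0:y1,x0:x1]; print(nm, np.percentile(sub,[5,50,80,90,95,98]))
    print(sub[::2,::2])
E
```

```text
[(np.int32(0), np.int32(0), np.int32(640), np.int32(480), np.int32(303978)), (np.int32(155), np.int32(211), np.int32(45), np.int32(45), np.int32(396)), (np.int32(167), np.int32(224), np.int32(21), np.int32(20), np.int32(254)), (np.int32(438), np.int32(262), np.int32(43), np.int32(42), np.int32(635)), (np.int32(369), np.int32(271), np.int32(41), np.int32(41), np.int32(875)), (np.int32(451), np.int32(275), np.int32(17), np.int32(17), np.int32(231)), (np.int32(138), np.int32(299), np.int32(43), np.int32(45), np.int32(831))]
sq blue rect mm [592.4 276.5] [71.3 71.1] 22.6 [[546.0, 296.0], [573.0, 230.0], [639.0, 257.0], [612.0, 323.0]]
   white rect [592.8 276.7] [58.8 58.5] 22.3 cen [592.4 276.7]
ang blue rect mm [417.5 318.8] [71.2 70.9] 14.9 [[374.0, 344.0], [392.0, 275.0], [461.0, 294.0], [443.0, 362.0]]
   white rect [418.5 318.1] [59.8 58.7] 14.6 cen [412.5 307.4]
ch blue rect mm [ 435.5 -139.6] [71.7 72.3] 3.3 [[398.0, -105.0], [402.0, -178.0], [473.0, -174.0], [469.0, -101.0]]
   white rect [ 435.2 -139.4] [46.6 58.4] 3.4 cen [ 430.8 -139.8]
rd blue rect mm [ 439.9 -280.7] [71.6 7
[... 8036 characters left out ...]
139 121 107 107 104]
 [105 105 105 108 109 108 107 130 200 181 171 195 202 190 168 146 138 132
  123 108 105 109 105]
 [106 108 106 108 109 107 107 114 173 207 197 176 154 139 134 134 129 123
  107 103 107 106 104]
 [108 106 106 106 108 107 108 107 129 155 142 134 132 134 132 129 124 108
  105 103 104 107 105]
 [103 104 105 104 107 108 108 113 128 132 135 132 133 128 119 113 107 101
  101 105 103 103 104]
 [106 107 104 105 108 109 109 126 128 130 131 124 117 108 103 102 103 103
  102 102 104 104 105]
 [105 105 106 105 106 107 119 130 126 118 108 106 101 100  99 103 102 102
  102 102 102 104 104]
 [103 104 103 106 106 112 120 116 108 105 102 105 101 101 101 105 104 103
  103 103 104 103 103]]
```

Run:
```python
from h import *
s=snapshot('top'); c=cam(s); g=cv2.cvtColor(s['color'],cv2.COLOR_RGB2GRAY)
for nm,(x0,y0,x1,y1),th in [('round',(228,268,270,308),158),('ang',(232,150,268,200),158),('sq',(340,148,385,200),165),('ch',(420,172,465,218),158)]:
    ys,xs=np.nonzero(g[y0:y1,x0:x1]>th)
    w=(ray(c,np.c_[xs+x0,ys+y0],0.08)[:,:2]*1000).astype(np.float32)
    r=cv2.minAreaRect(w); print(nm,np.round(r[0],1),np.round(r[1],1),round(r[2],1),'cen',w.mean(0).round(1),np.round(cv2.boxPoints(r),0).tolist(), 'circ',cv2.minEnclosingCircle(w))
    if nm=='ang':
        h=cv2.convexHull(w)[:,0]; print(h.round(0).tolist())
# foot & grinder rough
print(ray(c,[(295,243),(312,265),(327,255),(307,234),(320,238),(300,250)],0.01).round(3).tolist())
print('grinder',ray(c,[(240,135),(265,135),(285,120),(235,95)],0.06).round(3).tolist())
```

```text
round [460.3 129.6] [49.8 48.5] 40.6 cen [460.6 130.1] [[426.0, 132.0], [457.0, 95.0], [495.0, 127.0], [463.0, 164.0]] circ ((459.5981140136719, 129.7595977783203), 26.156963348388672)
ang [680. 111.] [37.  68.1] 77.0 cen [680.  112.5] [[643.0, 101.0], [709.0, 85.0], [717.0, 121.0], [651.0, 137.0]] circ ((683.4564208984375, 125.880126953125), 34.06532669067383)
[[717.0, 120.0], [715.0, 122.0], [657.0, 135.0], [653.0, 136.0], [650.0, 134.0], [650.0, 130.0], [670.0, 99.0], [673.0, 95.0], [675.0, 93.0], [677.0, 93.0], [679.0, 93.0], [688.0, 98.0], [708.0, 111.0], [712.0, 114.0], [714.0, 116.0], [717.0, 118.0]]
sq [ 666.5 -106.6] [52.3 51.6] 20.7 cen [ 665.9 -106.7] [[633.0, -92.0], [651.0, -140.0], [700.0, -121.0], [682.0, -73.0]] circ ((666.7116088867188, -106.9778823852539), 34.341148376464844)
ch [ 603.8 -261.2] [38.3 51. ] 15.6 cen [ 598.1 -263. ] [[578.0, -242.0], [592.0, -291.0], [629.0, -281.0], [615.0, -231.0]] circ ((604.6737670898438, -261.06927490234375), 30.05628204345703)
[[0.55, 0.038, 0.01], [0.502, 0.008, 0.01], [0.519, -0.024, 0.01], [0.566, 0.013, 0.01], [0.556, -0.013, 0.01], [0.535, 0.03, 0.01]]
grinder [[0.772, 0.129, 0.06], [0.767, 0.079, 0.06], [0.796, 0.036, 0.06], [0.86, 0.134, 0.06]]
```

>>> send_rows(
  rows=[20.6, -25.2, 0, 0, 0, -4.77, 1, 20.6, -25.2, 0, 0, 0, -4.77, 1, 20.6, -25.2, 0, 0, 0, -4.77, 1, 20.6, -25.2, 0, 0, 0, -4.77, 1, 20.6, -25.2, 0, 0, 0, -4.77, 1, 20.6, -25.2, 0, 0, 0, -4.77, 1, 20.6, -25.2, 0, 0, 0, -4.77, 1, 20.6, -25.2, 0, 0, 0, -4.77, 1],
)

```text
time: 1.25
tool_pos: [0.2959, 0.3317, 0.2055]
ee_rot: [3.142, -0.0, 0.662]
wrist_force: [1.0, 0.1, 0.2]
width: 0.0939
```

>>> send_rows(
  rows=[20.6, -25.2, 0, 0, 0, -4.77, 1, 20.6, -25.2, 0, 0, 0, -4.77, 1, 20.6, -25.2, 0, 0, 0, -4.77, 1, 20.6, -25.2, 0, 0, 0, -4.77, 1, 20.6, -25.2, 0, 0, 0, -4.77, 1, 20.6, -25.2, 0, 0, 0, -4.77, 1, 20.6, -25.2, 0, 0, 0, -4.77, 1, 20.6, -25.2, 0, 0, 0, -4.77, 1],
)

```text
time: 2.25
tool_pos: [0.4608, 0.1302, 0.2054]
ee_rot: [-3.141, -0.0, -0.004]
wrist_force: [0.6, 0.5, -0.5]
width: 0.0942
```

Run:
```python
from h import *
o,s=snap('wrist','w1'); c=cam(s,o); print(proj(c,[[.4596,.1298,.08],[.4346,.1298,.08],[.4846,.1298,.08]]).round(0))
```

```text
[[316. 241.]
 [289. 241.]
 [343. 241.]]
```

View pics/w1.png

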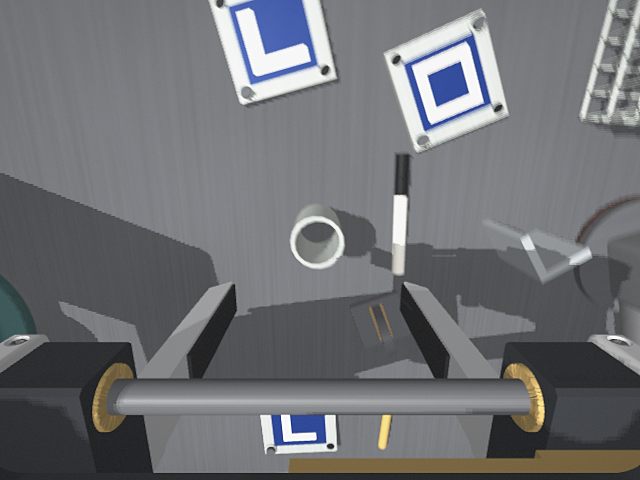

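>>> send_rows(
  rows=[-0.1, 0, -20, 0, 0, 0, 1, -0.1, 0, -20, 0, 0, 0, 1, -0.1, 0, -20, 0, 0, 0, 1, -0.1, 0, -20, 0, 0, 0, 1, -0.1, 0, -20, 0, 0, 0, 1, -0.1, 0, -20, 0, 0, 0, 1, -0.1, 0, -20, 0, 0, 0, 1, -0.1, 0, -20, 0, 0, 0, 1],
)

```text
time: 3.3
tool_pos: [0.4592, 0.1313, 0.0448]
ee_rot: [-3.142, -0.0, -0.0]
wrist_force: [0.1, -0.6, 0.5]
width: 0.0941
```

>>> send_rows(
  rows=[0, 0, 0, 0, 0, 0, 0, 0, 0, 0, 0, 0, 0, 0, 0, 0, 0, 0, 0, 0, 0, 0, 0, 0, 0, 0, 0, 0, 0, 0, 0, 0, 0, 0, 0, 0, 0, 0, 0, 0, 0, 0, 0, 0, 0, 0, 0, 0, 0, 0, 0, 0, 0, 0, 0, 0],
)

```text
time: 4.3
tool_pos: [0.4594, 0.1311, 0.046]
ee_rot: [-3.141, -0.0, -0.001]
wrist_force: [-3.2, 0.4, 5.6]
width: 0.0499
```

>>> send_rows(
  rows=[0, 0, 5, 0, 0, 0, 0, 0, 0, 10, 0, 0, 0, 0, 0, 0, 15, 0, 0, 0, 0, 0, 0, 15, 0, 0, 0, 0, 0, 0, 20, 0, 0, 0, 0, 0, 0, 20, 0, 0, 0, 0, 0, 0, 20, 0, 0, 0, 0, 0, 0, 15, 0, 0, 0, 0],
)

```text
time: 5.3
tool_pos: [0.4599, 0.1311, 0.1675]
ee_rot: [-3.141, -0.002, -0.001]
wrist_force: [0.2, 0.4, -4.1]
width: 0.0501
```

>>> send_rows(
  rows=[-1.25, -25.7, 0, 0, 0, 0, 0, -1.25, -25.7, 0, 0, 0, 0, 0, -1.25, -25.7, 0, 0, 0, 0, 0, -1.25, -25.7, 0, 0, 0, 0, 0, -1.25, -25.7, 0, 0, 0, 0, 0, -1.25, -25.7, 0, 0, 0, 0, 0, -1.25, -25.7, 0, 0, 0, 0, 0, -1.25, -25.7, 0, 0, 0, 0, 0],
)

```text
time: 6.3
tool_pos: [0.4493, -0.0754, 0.166]
ee_rot: [3.141, -0.0, -0.001]
wrist_force: [0.3, -0.8, -3.9]
width: 0.05
```

>>> send_rows(
  rows=[-1.25, -25.7, 0, 0, 0, 0, 0, -1.25, -25.7, 0, 0, 0, 0, 0, -1.25, -25.7, 0, 0, 0, 0, 0, -1.25, -25.7, 0, 0, 0, 0, 0, -1.25, -25.7, 0, 0, 0, 0, 0, -1.25, -25.7, 0, 0, 0, 0, 0, -1.25, -25.7, 0, 0, 0, 0, 0, -1.25, -25.7, 0, 0, 0, 0, 0],
)

```text
time: 7.3
tool_pos: [0.4393, -0.281, 0.1659]
ee_rot: [3.142, -0.0, -0.001]
wrist_force: [0.3, 0.4, -4.0]
width: 0.0501
```

>>> send_rows(
  rows=[0, 0, -20, 0, 0, 0, 0, 0, 0, -20, 0, 0, 0, 0, 0, 0, -20, 0, 0, 0, 0, 0, 0, -15, 0, 0, 0, 0, 0, 0, -12, 0, 0, 0, 0, 0, 0, -8, 0, 0, 0, 0, 0, 0, -6, 0, 0, 0, 0, 0, 0, -4, 0, 0, 0, 0],
)

```text
time: 8.3
tool_pos: [0.4396, -0.2802, 0.0605]
ee_rot: [3.141, -0.001, -0.001]
wrist_force: [-0.9, -0.2, -4.5]
width: 0.0501
```

Run:
```python
from h import *
o,s=snap('wrist','w2'); c=cam(s,o); print(o['tool_pos'],proj(c,[[.4398,-.2808,.01]]))
```

```text
[ 0.43963606 -0.28023578  0.06053868] [[317.89640903 267.51637269]]
```

View pics/w2.png

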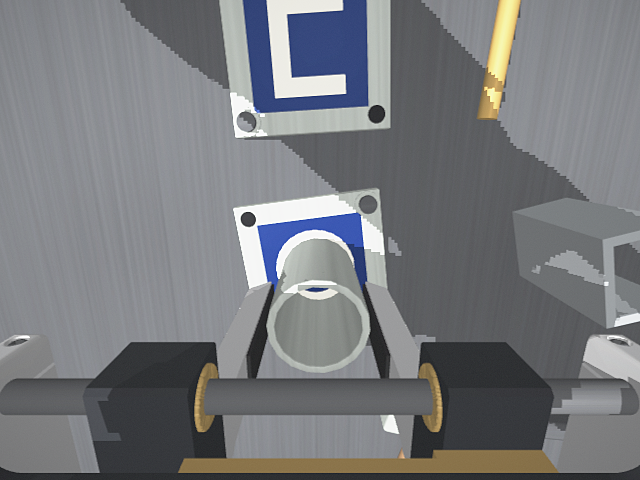

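>>> send_rows(
  rows=[0, 0, -1, 0, 0, 0, 0, 0, 0, -1, 0, 0, 0, 0, 0, 0, -1, 0, 0, 0, 0, 0, 0, -0.6, 0, 0, 0, 0, 0, 0, -0.4, 0, 0, 0, 0, 0, 0, 0, 0, 0, 0, 0, 0, 0, 0, 0, 0, 0, 0, 0, 0, 0, 0, 0, 0, 0],
)

```text
time: 9.35
tool_pos: [0.4394, -0.2801, 0.0565]
ee_rot: [3.142, -0.0, -0.001]
wrist_force: [0.6, -0.6, -3.8]
width: 0.0497
```

>>> send_rows(
  rows=[0, 0, -0.5, 0, 0, 0, 0, 0, 0, -0.5, 0, 0, 0, 0, 0, 0, -0.4, 0, 0, 0, 0, 0, 0, -0.3, 0, 0, 0, 0, 0, 0, 0, 0, 0, 0, 0, 0, 0, 0, 0, 0, 0, 0, 0, 0, 0, 0, 0, 0, 0, 0, 0, 0, 0, 0, 0, 0],
)

```text
time: 10.35
tool_pos: [0.4395, -0.2803, 0.0561]
ee_rot: [3.141, -0.001, -0.001]
wrist_force: [-3.7, 1.4, 5.7]
width: 0.0502
```

>>> send_rows(
  rows=[0, 0, 0, 0, 0, 0, 0.7, 0, 0, 0, 0, 0, 0, 0.9, 0, 0, 0, 0, 0, 0, 1, 0, 0, 0, 0, 0, 0, 1, 0, 0, 5, 0, 0, 0, 1, 0, 0, 15, 0, 0, 0, 1, 0, 0, 20, 0, 0, 0, 1, 0, 0, 25, 0, 0, 0, 1],
)

```text
time: 11.35
tool_pos: [0.4395, -0.2802, 0.1213]
ee_rot: [3.141, -0.0, -0.001]
wrist_force: [-0.1, 0.1, -0.1]
width: 0.0936
```

>>> send_rows(
  rows=[10, 2.3, 20, 0, 0, -9.3, 1, 20, 2.3, 15, 0, 0, -9.3, 1, 23, 2.3, 10, 0, 0, -9.3, 1, 23, 2.3, 0, 0, 0, -9.3, 1, 23, 2.3, 0, 0, 0, -9.3, 1, 23, 2.3, 0, 0, 0, -9.3, 1, 23, 2.3, 0, 0, 0, -9.3, 1, 17, 2.3, 0, 0, 0, -9.3, 1],
)

```text
time: 12.35
tool_pos: [0.6026, -0.2617, 0.1661]
ee_rot: [-3.14, -0.001, -1.305]
wrist_force: [-0.1, -0.0, -0.3]
width: 0.0942
```

Run:
```python
from h import *
o,s=snap('wrist','w3'); c=cam(s,o); print(o['tool_pos'],o['ee_rot'])
a=np.radians(15.6);R=np.array([[np.cos(a),-np.sin(a)],[np.sin(a),np.cos(a)]])
P=[[*(np.array([.5855,-.2663])+R@p),.08] for p in ([0,.025],[0,-.025],[.038,-.025],[.038,.025])]
print(proj(c,P).round(0).tolist())
im=s['color'][:,:,::-1].copy(); cv2.polylines(im,[proj(c,P).round().astype(int)],True,(0,0,255),1); cv2.imwrite('pics/w3.png',im)
```

```text
[ 0.60260221 -0.26167107  0.16606094] [-3.14045855e+00 -1.05899807e-03 -1.30458962e+00]
[[286.0, 274.0], [347.0, 274.0], [348.0, 229.0], [285.0, 229.0]]
```

View pics/w3.png

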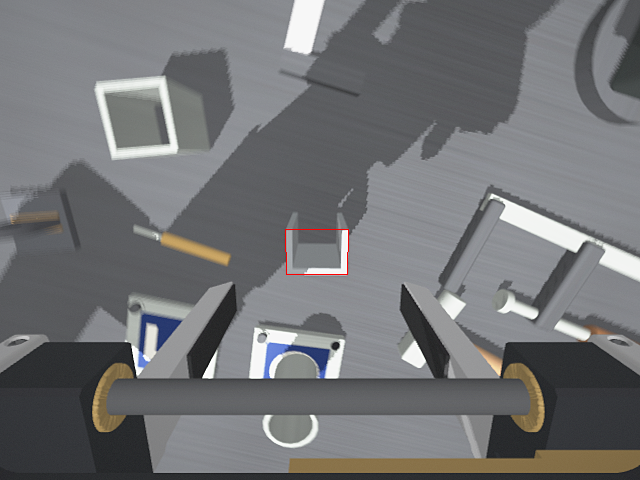

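>>> send_rows(
  rows=[0, 0, -15, 0, 0, 0, 1, 0, 0, -18, 0, 0, 0, 1, 0, 0, -18, 0, 0, 0, 1, 0, 0, -18, 0, 0, 0, 1, 0, 0, -18, 0, 0, 0, 1, 0, 0, -15, 0, 0, 0, 1, 0, 0, -12, 0, 0, 0, 1, 0, 0, -6, 0, 0, 0, 1],
)

```text
time: 13.4
tool_pos: [0.6012, -0.2616, 0.0438]
ee_rot: [3.141, 0.001, -1.299]
wrist_force: [-0.0, 0.1, 1.2]
width: 0.0941
```

>>> send_rows(
  rows=[0, 0, 0, 0, 0, 0, 0, 0, 0, 0, 0, 0, 0, 0, 0, 0, 0, 0, 0, 0, 0, 0, 0, 0, 0, 0, 0, 0, 0, 0, 0, 0, 0, 0, 0, 0, 0, 0, 0, 0, 0, 0, 0, 0, 0, 0, 0, 0, 0, 0, 0, 0, 0, 0, 0, 0],
)

```text
time: 14.4
tool_pos: [0.6015, -0.2615, 0.0451]
ee_rot: [-3.141, 0.0, -1.299]
wrist_force: [-0.4, 2.2, 2.3]
width: 0.05
```

>>> send_rows(
  rows=[0, 0, 5, 0, 0, 0, 0, 0, 0, 10, 0, 0, 0, 0, 0, 0, 15, 0, 0, 0, 0, 0, 0, 15, 0, 0, 0, 0, 0, 0, 20, 0, 0, 0, 0, 0, 0, 20, 0, 0, 0, 0, 0, 0, 20, 0, 0, 0, 0, 0, 0, 15, 0, 0, 0, 0],
)

```text
time: 15.4
tool_pos: [0.6019, -0.262, 0.1672]
ee_rot: [-3.14, -0.002, -1.3]
wrist_force: [-0.2, 0.2, -4.7]
width: 0.0497
```

Run:
```python
from h import *
o,s=snap('wrist','w4'); c=cam(s,o); print(o['tool_pos'],o['ee_rot'],o['width'])
```

```text
[ 0.60189475 -0.26197394  0.16723071] [-3.13985699e+00 -1.78951871e-03 -1.29957849e+00] 0.04971369316232728
```

View pics/w4.png

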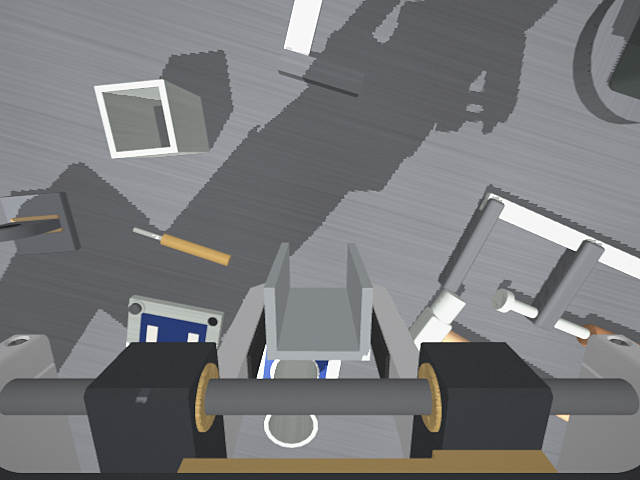

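>>> send_rows(
  rows=[-12, 9, 0, 0, 0, -1.5, 0, -24, 17, 0, 0, 0, -1.5, 0, -26, 19, 0, 0, 0, -1.5, 0, -26, 19, 0, 0, 0, -1.5, 0, -26, 19, 0, 0, 0, -1.5, 0, -26, 19, 0, 0, 0, -1.5, 0, -19, 14, 0, 0, 0, -1.5, 0, -9.8, 6.4, 0, 0, 0, -1.7, 0],
)

```text
time: 16.45
tool_pos: [0.4318, -0.1387, 0.1651]
ee_rot: [-3.141, -0.0, -1.513]
wrist_force: [0.8, 0.0, -3.7]
width: 0.0499
```

>>> send_rows(
  rows=[0, 0, -15, 0, 0, 0, 0, 0, 0, -20, 0, 0, 0, 0, 0, 0, -20, 0, 0, 0, 0, 0, 0, -16, 0, 0, 0, 0, 0, 0, -12, 0, 0, 0, 0, 0, 0, -9, 0, 0, 0, 0, 0, 0, -8, 0, 0, 0, 0, 0, 0, -4, 0, 0, 0, 0],
)

```text
time: 17.45
tool_pos: [0.4327, -0.1393, 0.0605]
ee_rot: [-3.142, -0.0, -1.512]
wrist_force: [-0.1, 0.0, -3.5]
width: 0.0502
```

Run:
```python
from h import *
o,s=snap('wrist','w5'); c=cam(s,o); print(o['tool_pos'],o['ee_rot'],o['width'])
```

```text
[ 0.43267635 -0.13934017  0.06053737] [-3.14158872e+00 -1.33584987e-04 -1.51243312e+00] 0.050244770742277386
```

View pics/w5.png

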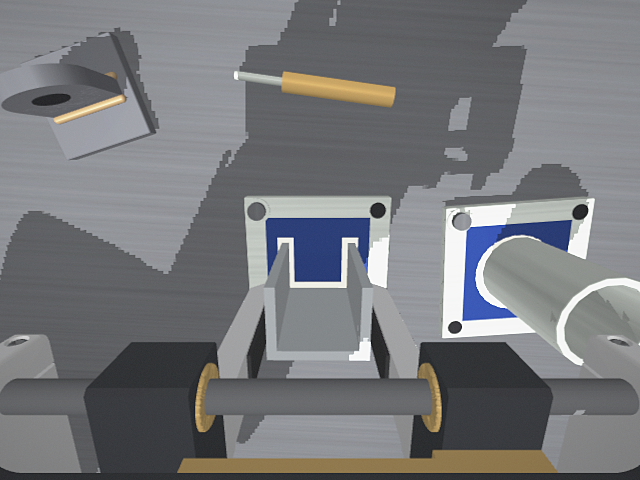

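>>> send_rows(
  rows=[0, 0, -1, 0, 0, 0, 0, 0, 0, -1, 0, 0, 0, 0, 0, 0, -1, 0, 0, 0, 0, 0, 0, -0.8, 0, 0, 0, 0, 0, 0, -0.6, 0, 0, 0, 0, 0, 0, -0.4, 0, 0, 0, 0, 0, 0, 0, 0, 0, 0, 0, 0, 0, 0, 0, 0, 0, 0],
)

```text
time: 18.5
tool_pos: [0.4327, -0.1393, 0.056]
ee_rot: [-3.142, -0.0, -1.512]
wrist_force: [0.5, 1.3, -4.0]
width: 0.0498
```

>>> send_rows(
  rows=[0, 0, -0.5, 0, 0, 0, 0, 0, 0, -0.5, 0, 0, 0, 0, 0, 0, -0.4, 0, 0, 0, 0, 0, 0, -0.3, 0, 0, 0, 0, 0, 0, 0, 0, 0, 0, 0, 0, 0, 0, 0, 0, 0, 0, 0, 0, 0, 0, 0, 0, 0, 0, 0, 0, 0, 0, 0, 0],
)

```text
time: 19.5
tool_pos: [0.4328, -0.1393, 0.055]
ee_rot: [-3.141, -0.0, -1.512]
wrist_force: [-2.6, 2.0, 6.0]
width: 0.0499
```

>>> send_rows(
  rows=[0, 0, 0, 0, 0, 0, 0.7, 0, 0, 0, 0, 0, 0, 0.9, 0, 0, 0, 0, 0, 0, 1, 0, 0, 0, 0, 0, 0, 1, 0, 0, 5, 0, 0, 0, 1, 0, 0, 15, 0, 0, 0, 1, 0, 0, 20, 0, 0, 0, 1, 0, 0, 25, 0, 0, 0, 1],
)

```text
time: 20.5
tool_pos: [0.4327, -0.1393, 0.1208]
ee_rot: [-3.141, -0.0, -1.513]
wrist_force: [-0.9, -0.2, 0.2]
width: 0.0942
```

>>> send_rows(
  rows=[10, 2, 20, 0, 0, 2.2, 1, 24, 4, 15, 0, 0, 2.2, 1, 36, 5, 10, 0, 0, 2.2, 1, 38, 5, 0, 0, 0, 2.2, 1, 38, 5, 0, 0, 0, 2.2, 1, 38, 5, 0, 0, 0, 2.2, 1, 32, 4.6, 0, 0, 0, 2.2, 1, 17.7, 2, 0, 0, 0, 2.1, 1],
)

```text
time: 21.5
tool_pos: [0.6679, -0.1064, 0.1651]
ee_rot: [-3.141, -0.001, -1.205]
wrist_force: [-0.1, -0.9, -0.4]
width: 0.0939
```

Run:
```python
from h import *
o,s=snap('wrist','w6'); c=cam(s,o); print(o['tool_pos'],o['ee_rot'])
a=np.radians(20.9);R=np.array([[np.cos(a),-np.sin(a)],[np.sin(a),np.cos(a)]])
P=[[*(np.array([.6664,-.1067])+R@p),.08] for p in ([-.025,.025],[-.025,-.025],[.025,-.025],[.025,.025])]
im=s['color'][:,:,::-1].copy(); cv2.polylines(im,[proj(c,P).round().astype(int)],True,(0,0,255),1); cv2.imwrite('pics/w6.png',im)
```

```text
[ 0.66794019 -0.10636539  0.1650616 ] [-3.14073980e+00 -5.84704564e-04 -1.20514731e+00]
```

View pics/w6.png

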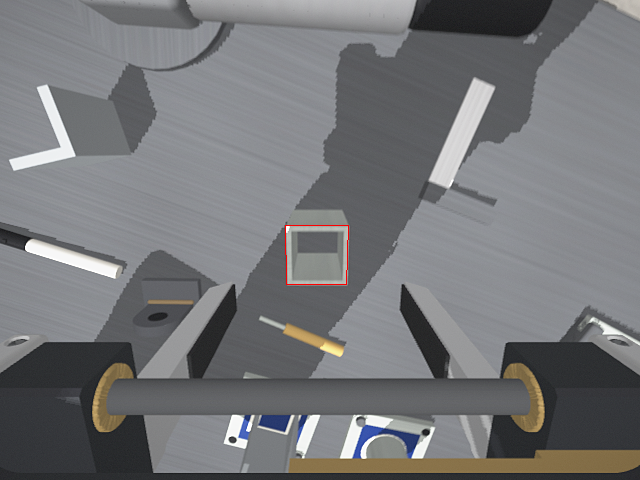

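>>> send_rows(
  rows=[-1, 0, -15, 0, 0, 0, 1, 0, 0, -18, 0, 0, 0, 1, 0, 0, -18, 0, 0, 0, 1, 0, 0, -18, 0, 0, 0, 1, 0, 0, -18, 0, 0, 0, 1, 0, 0, -15, 0, 0, 0, 1, 0, 0, -12, 0, 0, 0, 1, 0, 0, -6, 0, 0, 0, 1],
)

```text
time: 22.55
tool_pos: [0.6651, -0.1066, 0.0433]
ee_rot: [3.141, 0.0, -1.207]
wrist_force: [-0.0, -0.0, -0.6]
width: 0.094
```

>>> send_rows(
  rows=[0, 0, 0, 0, 0, 0, 0, 0, 0, 0, 0, 0, 0, 0, 0, 0, 0, 0, 0, 0, 0, 0, 0, 0, 0, 0, 0, 0, 0, 0, 0, 0, 0, 0, 0, 0, 0, 0, 0, 0, 0, 0, 0, 0, 0, 0, 0, 0, 0, 0, 0, 0, 0, 0, 0, 0],
)

```text
time: 23.55
tool_pos: [0.6654, -0.1066, 0.0446]
ee_rot: [-3.141, -0.0, -1.207]
wrist_force: [-0.6, 0.4, 1.6]
width: 0.0499
```

>>> send_rows(
  rows=[0, 0, 5, 0, 0, 0, 0, 0, 0, 10, 0, 0, 0, 0, 0, 0, 15, 0, 0, 0, 0, 0, 0, 15, 0, 0, 0, 0, 0, 0, 20, 0, 0, 0, 0, 0, 0, 25, 0, 0, 0, 0, 0, 0, 25, 0, 0, 0, 0, 0, 0, 15, 0, 0, 0, 0],
)

```text
time: 24.55
tool_pos: [0.6662, -0.1069, 0.1777]
ee_rot: [-3.138, -0.002, -1.207]
wrist_force: [0.7, 0.6, -4.6]
width: 0.0496
```

>>> send_rows(
  rows=[-2, 12, 0, 0, 0, 0, 0, -5, 24, 0, 0, 0, 0, 0, -5, 26, 0, 0, 0, 0, 0, -5, 26, 0, 0, 0, 0, 0, -5, 26, 0, 0, 0, 0.3, 0, -5, 26, 0, 0, 0, 0.3, 0, -5, 26, 0, 0, 0, 0.3, 0, -5, 26, 0, 0, 0, 0.3, 0],
)

```text
time: 25.55
tool_pos: [0.6264, 0.0881, 0.1725]
ee_rot: [3.138, 0.002, -1.184]
wrist_force: [0.0, 0.0, -5.8]
width: 0.0499
```

>>> send_rows(
  rows=[-5, 26, 0, 0, 0, 0.3, 0, -5, 26, 0, 0, 0, 0, 0, -5, 26, 0, 0, 0, 0, 0, -5, 26, 0, 0, 0, 0, 0, -5, 26, 0, 0, 0, 0, 0, -5, 26, 0, 0, 0, 0, 0, -5, 24, 0, 0, 0, 0, 0, -2.6, 11.2, 0, 0, 0, 0, 0],
)

```text
time: 26.55
tool_pos: [0.5884, 0.2789, 0.1726]
ee_rot: [3.138, 0.001, -1.178]
wrist_force: [0.1, 0.3, -5.4]
width: 0.0498
```

>>> send_rows(
  rows=[0, 0, -15, 0, 0, 0, 0, 0, 0, -20, 0, 0, 0, 0, 0, 0, -20, 0, 0, 0, 0, 0, 0, -20, 0, 0, 0, 0, 0, 0, -15, 0, 0, 0, 0, 0, 0, -12, 0, 0, 0, 0, 0, 0, -9, 0, 0, 0, 0, 0, 0, -5, 0, 0, 0, 0],
)

```text
time: 27.55
tool_pos: [0.5908, 0.2765, 0.058]
ee_rot: [-3.142, -0.0, -1.181]
wrist_force: [-0.2, 0.5, -4.5]
width: 0.0497
```

Run:
```python
from h import *
o,s=snap('wrist','w7'); c=cam(s,o); print(o['tool_pos'],o['ee_rot'],o['width'],o['wrist_force'])
```

```text
[0.59079331 0.27654551 0.0580007 ] [-3.14153616e+00 -8.34449132e-05 -1.18080331e+00] 0.04972807410647033 [-0.17006271  0.53967652 -4.50728226]
```

View pics/w7.png

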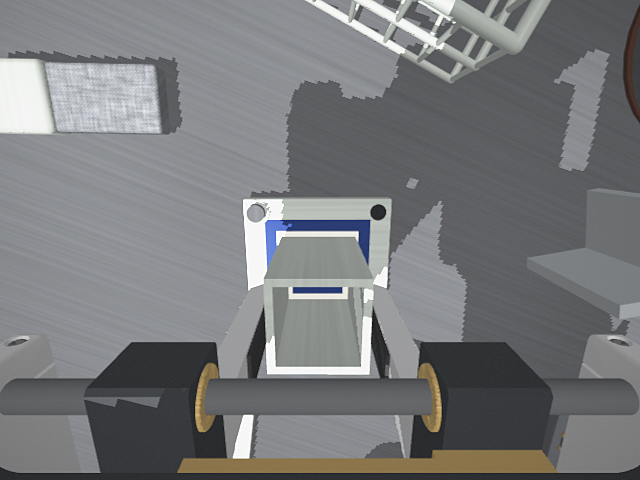

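>>> send_rows(
  rows=[0, 0, -1, 0, 0, 0, 0, 0, 0, -0.8, 0, 0, 0, 0, 0, 0, -0.6, 0, 0, 0, 0, 0, 0, -0.5, 0, 0, 0, 0, 0, 0, -0.4, 0, 0, 0, 0, 0, 0, 0, 0, 0, 0, 0, 0, 0, 0, 0, 0, 0, 0, 0, 0, 0, 0, 0, 0, 0],
)

```text
time: 28.6
tool_pos: [0.5907, 0.2765, 0.055]
ee_rot: [3.142, -0.0, -1.181]
wrist_force: [0.5, 0.6, -4.5]
width: 0.05
```

>>> send_rows(
  rows=[0, 0, -0.5, 0, 0, 0, 0, 0, 0, -0.4, 0, 0, 0, 0, 0, 0, -0.4, 0, 0, 0, 0, 0, 0, -0.3, 0, 0, 0, 0, 0, 0, 0, 0, 0, 0, 0, 0, 0, 0, 0, 0, 0, 0, 0, 0, 0, 0, 0, 0, 0, 0, 0, 0, 0, 0, 0, 0],
)

```text
time: 29.6
tool_pos: [0.5909, 0.2765, 0.0546]
ee_rot: [-3.141, -0.0, -1.181]
wrist_force: [-2.6, -1.0, 5.2]
width: 0.0497
```

Seated on the plate; release and rise.

>>> send_rows(
  rows=[0, 0, 0, 0, 0, 0, 0.7, 0, 0, 0, 0, 0, 0, 0.9, 0, 0, 0, 0, 0, 0, 1, 0, 0, 0, 0, 0, 0, 1, 0, 0, 5, 0, 0, 0, 1, 0, 0, 15, 0, 0, 0, 1, 0, 0, 20, 0, 0, 0, 1, 0, 0, 25, 0, 0, 0, 1],
)

```text
time: 30.6
tool_pos: [0.5909, 0.2766, 0.1204]
ee_rot: [-3.141, -0.0, -1.181]
wrist_force: [-0.4, 0.2, -0.4]
width: 0.0942
```

>>> send_rows(
  rows=[4.7, -10.2, 20, 0, 0, 6.3, 1, 4.7, -10.2, 15, 0, 0, 6.3, 1, 4.7, -10.2, 10, 0, 0, 6.3, 1, 4.7, -10.2, 0, 0, 0, 6.3, 1, 4.7, -10.2, 0, 0, 0, 6.3, 1, 4.7, -10.2, 0, 0, 0, 6.3, 1, 4.7, -10.2, 0, 0, 0, 6.3, 1, 4.7, -10.2, 0, 0, 0, 6.3, 1],
)

```text
time: 31.6
tool_pos: [0.629, 0.1946, 0.1657]
ee_rot: [-3.14, -0.003, -0.298]
wrist_force: [0.6, -1.4, -0.5]
width: 0.0941
```

>>> send_rows(
  rows=[4.7, -10.2, 0, 0, 0, 6.3, 1, 4.7, -10.2, 0, 0, 0, 6.3, 1, 4.7, -10.2, 0, 0, 0, 6.3, 1, 4.7, -10.2, 0, 0, 0, 6.3, 1, 4.7, -10.2, 0, 0, 0, 6.3, 1, 4.7, -10.2, 0, 0, 0, 6.3, 1, 4.7, -10.2, 0, 0, 0, 6.3, 1, 4.7, -10.2, 0, 0, 0, 6.3, 1],
)

```text
time: 32.6
tool_pos: [0.6666, 0.113, 0.1657]
ee_rot: [3.14, -0.003, 0.582]
wrist_force: [-0.3, -0.2, -0.1]
width: 0.0943
```

Run:
```python
from h import *
o,s=snap('wrist','w8'); c=cam(s,o); print(o['tool_pos'],o['ee_rot'])
a=np.radians(33);R=np.array([[np.cos(a),-np.sin(a)],[np.sin(a),np.cos(a)]])
P=[[*(np.array([.6755,.0912])+R@(np.array(p)/1000)),.08] for p in ([0,0],[50,0],[50,8],[8,8],[8,50],[0,50])]
im=s['color'][:,:,::-1].copy(); cv2.polylines(im,[proj(c,P).round().astype(int)],True,(0,0,255),1); cv2.imwrite('pics/w8.png',im)
```

```text
[0.66659419 0.11299551 0.16570541] [ 3.14026683e+00 -2.51723116e-03  5.82047011e-01]
```

View pics/w8.png

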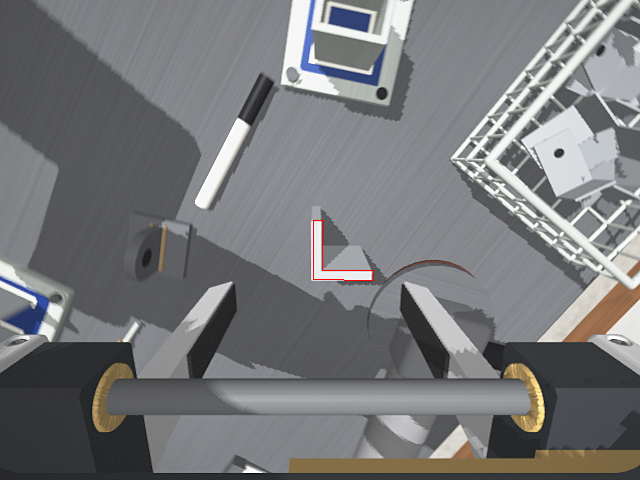

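Run:
```python
from h import *
o=get_obs(); s=snapshot('wrist'); c=cam(s,o)
for z in (0,.03,.06): print(ray(c,[(370,310),(385,285),(430,262),(475,275)],z).round(3).tolist())
```

```text
[[0.766, 0.067, 0.0], [0.762, 0.101, 0.0], [0.786, 0.148, 0.0], [0.836, 0.163, 0.0]]
[[0.753, 0.077, 0.03], [0.75, 0.107, 0.03], [0.772, 0.151, 0.03], [0.818, 0.165, 0.03]]
[[0.741, 0.087, 0.06], [0.738, 0.114, 0.06], [0.758, 0.153, 0.06], [0.799, 0.166, 0.06]]
```

>>> send_rows(
  rows=[0, 0, -6, 0, 0, 0, 0.5, 0, 0, -6, 0, 0, 0, 0.5, 0, 0, -8, 0, 0, 0, 0.5, 0, 0, -8, 0, 0, 0, 0.5, 0, 0, -8, 0, 0, 0, 0.5, 0, 0, -8, 0, 0, 0, 0.5, 0, 0, -8, 0, 0, 0, 0.5, 0, 0, -8, 0, 0, 0, 0.5],
)

```text
time: 33.7
tool_pos: [0.666, 0.1133, 0.1029]
ee_rot: [3.142, -0.0, 0.578]
wrist_force: [0.6, 0.3, -0.2]
width: 0.0469
```

>>> send_rows(
  rows=[0, 0, -9, 0, 0, 0, 0.5, 0, 0, -9, 0, 0, 0, 0.5, 0, 0, -9, 0, 0, 0, 0.5, 0, 0, -9, 0, 0, 0, 0.5, 0, 0, -8, 0, 0, 0, 0.5, 0, 0, -7, 0, 0, 0, 0.5, 0, 0, -5, 0, 0, 0, 0.5, 0, 0, -2, 0, 0, 0, 0.5],
)

```text
time: 34.7
tool_pos: [0.6658, 0.1133, 0.045]
ee_rot: [-3.141, 0.0, 0.578]
wrist_force: [0.1, 0.1, -0.3]
width: 0.0469
```

>>> send_rows(
  rows=[0, 0, 0, 0, 0, 0, 0, 0, 0, 0, 0, 0, 0, 0, 0, 0, 0, 0, 0, 0, 0, 0, 0, 0, 0, 0, 0, 0, 0, 0, 0, 0, 0, 0, 0, 0, 0, 0, 0, 0, 0, 0, 0, 0, 0, 0, 0, 0, 0, 0, 0, 0, 0, 0, 0, 0],
)

```text
time: 35.7
tool_pos: [0.6656, 0.1131, 0.0455]
ee_rot: [-3.142, 0.001, 0.578]
wrist_force: [-2.7, -1.5, 2.8]
width: 0.0078
```

>>> send_rows(
  rows=[0, 0, 5, 0, 0, 0, 0, 0, 0, 10, 0, 0, 0, 0, 0, 0, 15, 0, 0, 0, 0, 0, 0, 15, 0, 0, 0, 0, 0, 0, 20, 0, 0, 0, 0, 0, 0, 25, 0, 0, 0, 0, 0, 0, 25, 0, 0, 0, 0, 0, 0, 15, 0, 0, 0, 0],
)

```text
time: 36.7
tool_pos: [0.6668, 0.1134, 0.1788]
ee_rot: [3.14, -0.004, 0.578]
wrist_force: [0.6, 0.5, -5.9]
width: 0.008
```

Run:
```python
from h import *
o,s=snap('wrist','w9'); print(o['tool_pos'],o['ee_rot'],o['width'],o['wrist_force'])
```

```text
[0.66680999 0.11337102 0.17881213] [ 3.13956443 -0.00384521  0.57843207] 0.008005133994303427 [ 0.57647556  0.46869887 -5.85477183]
```

View pics/w9.png

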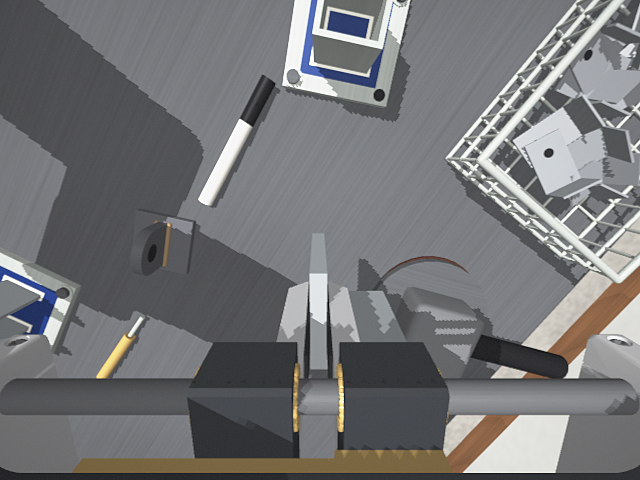

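>>> send_rows(
  rows=[-9, 6, 0, 0, 0, -1.2, 0, -18, 13, 0, 0, 0, -1.2, 0, -18, 13, 0, 0, 0, -1.2, 0, -18, 13, 0, 0, 0, -1.2, 0, -18, 13, 0, 0, 0, -1.2, 0, -18, 13, 0, 0, 0, -1.2, 0, -18, 13, 0, 0, 0, -1.2, 0, -18, 13, 0, 0, 0, -1.2, 0],
)

```text
time: 37.75
tool_pos: [0.5286, 0.2108, 0.1736]
ee_rot: [-3.141, 0.003, 0.41]
wrist_force: [-0.9, 0.3, -5.6]
width: 0.0076
```

>>> send_rows(
  rows=[-18, 13, 0, 0, 0, -1.2, 0, -18, 13, 0, 0, 0, -1.2, 0, -18, 13, 0, 0, 0, -1.2, 0, -18, 13, 0, 0, 0, -1.2, 0, -18, 13, 0, 0, 0, -1.2, 0, -18, 13, 0, 0, 0, -1.2, 0, -16, 15, 0, 0, 0, -1.2, 0, -9.3, 8.6, 0, 0, 0, -0.3, 0],
)

```text
time: 38.75
tool_pos: [0.3956, 0.3121, 0.1741]
ee_rot: [3.141, 0.003, 0.26]
wrist_force: [0.1, -0.1, -5.3]
width: 0.0079
```

>>> send_rows(
  rows=[0, 0, -15, 0, 0, 0, 0, 0, 0, -20, 0, 0, 0, 0, 0, 0, -20, 0, 0, 0, 0, 0, 0, -18, 0, 0, 0, 0, 0, 0, -15, 0, 0, 0, 0, 0, 0, -11, 0, 0, 0, 0, 0, 0, -8, 0, 0, 0, 0, 0, 0, -5, 0, 0, 0, 0],
)

```text
time: 39.75
tool_pos: [0.3978, 0.312, 0.0632]
ee_rot: [-3.142, -0.0, 0.259]
wrist_force: [0.2, -0.3, -6.4]
width: 0.0078
```

Run:
```python
from h import *
o,s=snap('wrist','w10'); print(o['tool_pos'],o['ee_rot'],o['width'],o['wrist_force'])
```

```text
[0.39780334 0.3119592  0.06322762] [-3.14154183e+00 -4.54124889e-04  2.59040452e-01] 0.007754608634175429 [ 0.18543297 -0.29547685 -6.43289242]
```

View pics/w10.png

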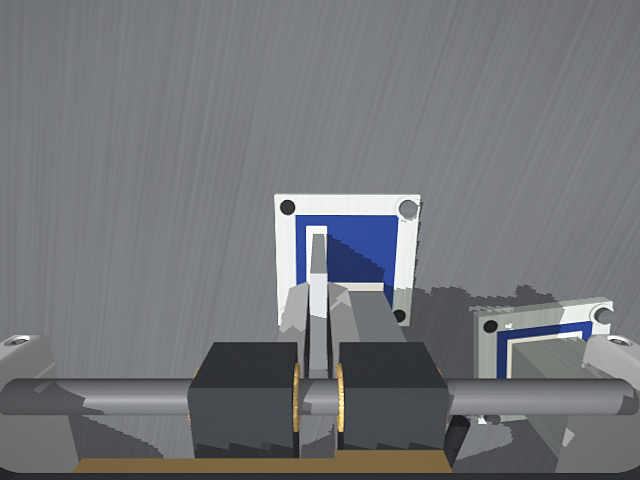

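>>> send_rows(
  rows=[0, 0, -2, 0, 0, 0, 0, 0, 0, -1.5, 0, 0, 0, 0, 0, 0, -1, 0, 0, 0, 0, 0, 0, -1, 0, 0, 0, 0, 0, 0, -0.7, 0, 0, 0, 0, 0, 0, -0.5, 0, 0, 0, 0, 0, 0, 0, 0, 0, 0, 0, 0, 0, 0, 0, 0, 0, 0],
)

```text
time: 40.8
tool_pos: [0.3976, 0.3119, 0.0567]
ee_rot: [-3.142, -0.0, 0.259]
wrist_force: [-0.0, -0.4, -6.2]
width: 0.0079
```

>>> send_rows(
  rows=[0, 0, -0.5, 0, 0, 0, 0, 0, 0, -0.5, 0, 0, 0, 0, 0, 0, -0.5, 0, 0, 0, 0, 0, 0, -0.3, 0, 0, 0, 0, 0, 0, 0, 0, 0, 0, 0, 0, 0, 0, 0, 0, 0, 0, 0, 0, 0, 0, 0, 0, 0, 0, 0, 0, 0, 0, 0, 0],
)

```text
time: 41.8
tool_pos: [0.3977, 0.3119, 0.0555]
ee_rot: [-3.142, -0.0, 0.259]
wrist_force: [-3.6, -3.0, 3.3]
width: 0.0081
```

>>> send_rows(
  rows=[0, 0, 0, 0, 0, 0, 0.3, 0, 0, 0, 0, 0, 0, 0.5, 0, 0, 0, 0, 0, 0, 0.5, 0, 0, 0, 0, 0, 0, 0.5, 0, 0, 3, 0, 0, 0, 0.5, 0, 0, 10, 0, 0, 0, 0.5, 0, 0, 20, 0, 0, 0, 0.5, 0, 0, 25, 0, 0, 0, 0.5],
)

```text
time: 42.8
tool_pos: [0.3975, 0.3118, 0.1138]
ee_rot: [3.141, 0.0, 0.259]
wrist_force: [0.8, 0.1, -0.5]
width: 0.0472
```

>>> send_rows(
  rows=[0, 0, 20, 0, 0, 0, 0.5, 0, 0, 20, 0, 0, 0, 0.5, 0, 0, 20, 0, 0, 0, 0.5, -10, 10, 0, 0, 0, 0, 0.5, -20, 20, 0, 0, 0, 0, 0.5, -25, 25, 0, 0, 0, 0, 0.5, -25, 25, 0, 0, 0, 0, 0.5, -10, 10, 0, 0, 0, 0, 0.5],
)

```text
time: 43.8
tool_pos: [0.3056, 0.4028, 0.1721]
ee_rot: [3.141, 0.001, 0.262]
wrist_force: [-0.5, 0.4, 0.5]
width: 0.0465
```

```bash
cat > chk.py <<'E'
from h import *
s=snapshot('top'); c=cam(s)
def Rm(d): a=np.radians(d); return np.array([[np.cos(a),-np.sin(a)],[np.sin(a),np.cos(a)]])
shp=dict(sq=((592.5,276.6),22.4,[(-25,-25),(25,-25),(25,25),(-25,25)]),
 ang=((418,318.5),14.8,[(-25,-25),(25,-25),(25,-17),(-17,-17),(-17,25),(-25,25)]),
 ch=((435.4,-139.5),3.3,[(-19,25),(-19,-25),(19,-25),(19,25)]),
 rd=((439.8,-280.8),0,[(25*np.cos(t),25*np.sin(t)) for t in np.linspace(0,6.28,30)]))
im=cv2.resize(s['color'][:,:,::-1],None,fx=4,fy=4,interpolation=cv2.INTER_CUBIC); tiles=[]
for n,(p,y,pts) in shp.items():
    W=[[*((np.array(p)+Rm(y)@q)/1000),.09] for q in pts]; px=proj(c,W)
    k=im.copy(); cv2.polylines(k,[((px+.5)*4-.5).round().astype(int)],True,(0,0,255),1)
    u=(px.mean(0)*4).astype(int); tiles.append(k[u[1]-140:u[1]+140,u[0]-140:u[0]+140])
cv2.imwrite('pics/chk.png',np.vstack([np.hstack(tiles[:2]),np.hstack(tiles[2:])]))
snap('scene','scene1'); print(get_obs()['tool_pos'])
E
python3 chk.py
```

```text
[0.30640335 0.4024594  0.17234713]
```

View pics/chk.png

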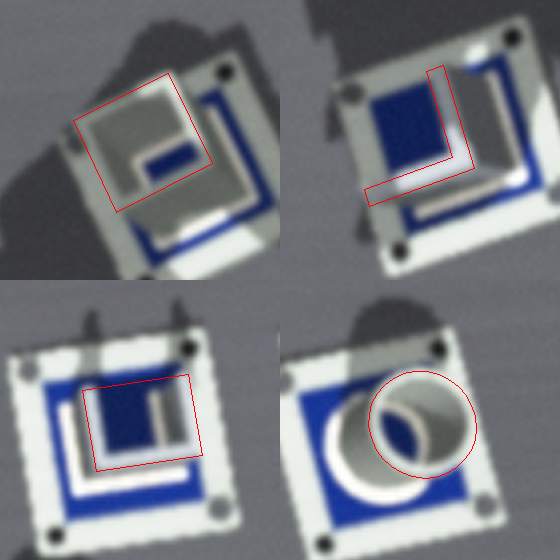

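View pics/scene1.png

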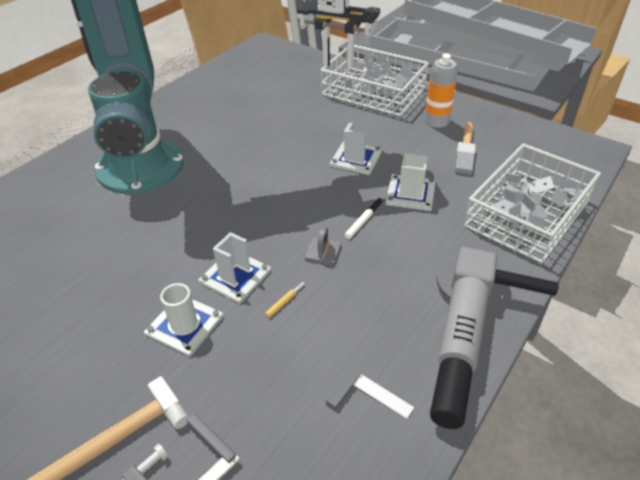

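```bash
python3 -c "
from h import *
o=get_obs();print(o['wrist_force'].round(2),abs(o['qvel']).max())
print(close_job())"
```

```text
[ 0.74 -0.38  0.2 ] 0.039892045433176
the job is handed in; nothing more can be done
None
```

All four legs are standing upright and released on their own foot plates, and the job is handed in at about 44 s on the robot's clock. I lowered each leg until the wrist force showed it resting on the plate, and only then opened the gripper.

In the last overhead picture, the top of each leg lies within about 2 mm of where it should be over its mark. The square tube, channel and angle are turned the same way as their marks. The scene picture shows all four standing and the lugged foot where it was at the start. With the arm clear, the wrist force was about zero. No check failed or disagreed.

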